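# Square the espresso scale into its corner

### The arm

A 6-joint arm with a two-finger parallel gripper is mounted at the origin on the work surface. World frame = base frame: x ahead of the robot, y to its left, z up, the work surface at z = 0. Lengths are in m, angles in rad, forces in N, time in s.
With the tool pointing down it reaches from about 0.3 to 0.775 m from the base axis. Payload 14.6 kg.
Tool frame: the origin (TCP) lies at the very end of the fingers, on their centre line; the grasp point (between the pads) lies 19 mm behind it; y points along the fingers, x is the direction in which the jaws open and shut, and the axes are right-handed (so a half turn about y gives the same grasp; the last joint's range is limited). The gripper opens to 94 mm and grips with 3 to 60 N. Pads are 16 mm wide; open, the fingers measure 119 mm over their backs; the gripper's body (75 mm by 177 mm) begins 78 mm behind the grasp point.
Start: joints at [1.045, 0.3, 1.521, -0, 1.321, -0.067], TCP at [0.244, 0.493, 0.205] pointing down, gripper open.
Joint ranges: [-3.03, 3.03], [-0.79, 2.21], [0.23, 2.52], [-1.04, 4.18], [0, 3.07], [-2.55, 2.55]. Speed limits (rad/s): [2.22, 2.22, 2.57, 3.14, 3.14, 3.14].

### API

Orientations are given as [roll, pitch, yaw] about the fixed x, y, z axes, in that order (R = Rz(yaw) Ry(pitch) Rx(roll)).
In Python, from station import * gives the robot as it stands.
- The arm moves only by the tool send_rows, never from a script. Its argument "series" is text: rows parted by semicolons, each of 7 numbers parted by spaces: the turn, a rotation vector about the tool's x, y, z in units of 5 degrees (1.0 is 5 degrees), then the shift along the tool's x, y, z in cm, then the opening, from -1 (shut) to 1 (fully open). A call has exactly 10 rows; each row is the pose to reach, as a shift and turn from the pose commanded when the call began, along the tool's axes at that moment; what a row does not reach only later rows make up. A row lasts 1/12 s, in which the tool goes at most 41.7 mm and 7.16 degrees, less where a joint would pass 70% of its speed; a pose out of reach is approached as far as the arm can. A call with a gripper value outside its range is refused whole. The fingers move at their own pace and stop on an object; "newtons" is the grip in N (left out, the last holds). Time passes only in rows, so rows that repeat a pose let the fingers close, or fill a call up. It gives the time, the measured TCP pose, the force and the opening at its end, in the units of the state.
- get_obs(): the state, without advancing time (a new reading comes with each control period).
- camera(name): name is "scene" or "top"; returns the picture (480x640x3 uint8, red, green, blue); there is no depth.
- camera_info(name): a dict with "K" (3x3 intrinsics, pixels), "k1" (the pictures are not rectified: a ray, as slopes to the right and down, at radius r is drawn at 1 + k1 r^2 times it, then the intrinsics apply), "R" (3x3) and "t" (3): a world point X has camera coordinates R X + t. Camera axes: x right, y down, z forward; pixel columns grow to the right and rows downward; lengths in m; the calibration is good to about 2 mm. A picture is of the moment at which its call begins. camera_info takes no time and is no camera call.
- hand_in(): hands the job in, once; it reports no verdict.
The state is a dict: "time_s": time; "qpos": joint angles; "joint_vel": joint speeds; "tau": joint torques, N m; "ee_pos": TCP position; "eef_rot": TCP orientation; "force": force on the tool from outside, world axes, zero at the start; "moment": the same for the moment, N m; "grip_width": finger opening in m.
Only numpy, scipy, OpenCV 4.12 (cv2) and the standard library are available. Lean on these libraries where they do the work, as an engineer would, in place of code of your own. Each camera call takes 0.05 s, during which the arm holds its last target. There are 200 camera calls.

### The job

Slide the black espresso scale across the walnut board until it sits home in the corner, with its long far side against the far steel stop bar and its short left side against the left steel stop bar. Keep it flat on the board, and leave the tamping pad and the milk pitcher where they are.

Things in the scene. Friction and masses are not known exactly. Their poses are not given: they have to be found in the camera images.
- station: Walnut board fixed to the counter with two steel stop bars (18 mm high, 15 mm thick) meeting in its far left corner; turned up to 15 degrees. Origin at counter height; x away from the robot, y left, z up. Board top: z 12 mm, x -145 to 135, y -193 to 157 mm. Stops' inner faces: far stop x = 120 mm (along y -190 to 155); left stop y = 140 mm (along x -120 to 120).
- scale: Loose flat black scale with aluminium plate and small pale green display strip, on the board: 110 mm along its x, 140 along y, 24 high, about 0.45 kg, too wide to grasp; slides at up to about 7 N. Origin: centre of its underside. Starts up to 17 degrees askew, display edge (-x) towards the robot. Home: origin at x 65, y 70, z 12 mm in the board's axes.
- pad: Bystander: loose tamping pad, a brown wooden slab with a cork top and a black round rest, 110 x 140 x 25 mm, on the counter to the left or right of the board. Origin: centre of its underside.
- pitcher: Bystander: loose steel milk pitcher, 84 mm across and 88 mm high with a loop handle reaching 72 mm from its axis, on the counter on the other side of the board from the pad. Origin: centre of its underside.
Mind the look-alikes: they are no part of the job. What is meant by the scale is not red, and is the larger of those in its own colour.

How it is judged:
By the outcome, as a careful person would: the job done as asked, in the order asked, and still so for the second after the job is handed in, with the robot touching nothing.
It also fails if it takes over 42 s, if anything falls off the work surface, if the arm or the gripper's body presses on something with over 40 N, if the wrist force passes 120 N, or if a joint passes its speed limit or range.

## Working session

There is one attempt and no reset: what is moved stays moved. The work goes in short steps, Python scripts to look and compute and a tool call to move; the robot and the scene stay as the last step left them, time stands still between calls to the robot, and variables do not carry over. Pictures are saved under pics/ and viewed, on a budget of 10 in all, crops included, one or two more only if the job needs it, and the job is handed in when it is done.

Besides the shell and the picture viewer there is one more tool, called after "Request:" by a JSON object that holds its "op" and its "data", one argument or row to a line. send_rows: Moves the arm, as the interface text tells. Its arguments: {"type":"object","properties":{"series":{"type":"string"},"newtons":{"type":"number"}},"required":["series"]}

```bash
ls; mkdir -p pics
python3 - <<'E'
from station import *
import cv2
for n in("scene","top"):
    cv2.imwrite(f"pics/{n}0.png",camera(n)[:,:,::-1]); print(n,camera_info(n))
o=get_obs();print(o)
E
```

```text
pics
scene {'K': array([[534.21695943,   0.        , 317.60210904],
       [  0.        , 534.21695943, 233.78285549],
       [  0.        ,   0.        ,   1.        ]]), 'k1': -0.029786092409170833, 'R': array([[ 0.75120709,  0.65987869,  0.01574865],
       [ 0.43639626, -0.47861083, -0.76189893],
       [-0.49522339,  0.57921653, -0.64750445]]), 't': array([-0.34631237, -0.14383265,  1.44177759])}
top {'K': array([[600.33774093,   0.        , 317.39455071],
       [  0.        , 600.33774093, 246.46287996],
       [  0.        ,   0.        ,   1.        ]]), 'k1': 0.04746864397149078, 'R': array([[ 0.02051782, -0.99973882, -0.01006484],
       [-0.99866043, -0.02001532, -0.04771517],
       [ 0.04750126,  0.01103037, -0.99881027]]), 't': array([0.00479704, 0.42919729, 1.22084026])}
{'time_s': 0.1, 'qpos': array([ 1.04540259e+00,  3.00395976e-01,  1.52149955e+00, -1.18005985e-05,
        1.32070324e+00, -6.65901742e-02]), 'joint_vel': array([-0.0006798 , -0.00158979, -0.00181501, -0.0023491 ,  0.00132538,
        0.00127387]), 'tau': array([ 1.40929274e-04, -5.32643723e+01, -3.53286695e+01,  7.08794896e-02,
        2.34754389e-02, -9.21180367e-05]), 'ee_pos': array([0.24346723, 0.49292205, 0.20496203]), 'eef_rot': array([-1.57074078e+00,  1.00464029e-03,  1.11199572e+00]), 'force': array([-0.51931445,  0.10329555, -0.42571967]), 'moment': array([ 0.02465747, -0.045523  ,  0.03048414]), 'grip_width': 0.09391619272710808}
```

View pics/top0.png

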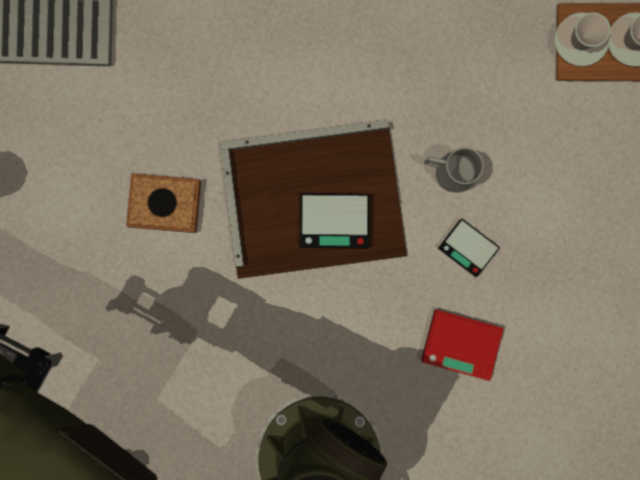

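View pics/scene0.png

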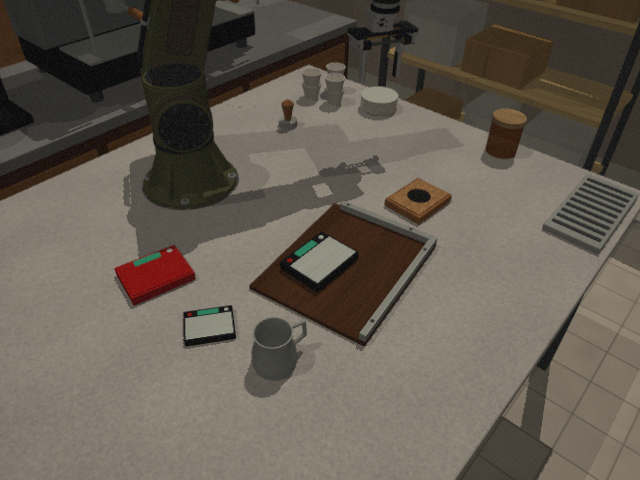

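The candidates in the top view are the large black scale on the board (335,220), a small black scale (468,247) and a red one (463,345). I choose the large black one on the board. Next is a close crop to check that and measure.

Run:
```python
import cv2
i=cv2.imread("pics/top0.png")[110:290,210:420]
cv2.imwrite("pics/c1.png",cv2.resize(i,None,fx=3.33,fy=3.33,interpolation=cv2.INTER_CUBIC))
```

```text
(no output)
```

View pics/c1.png

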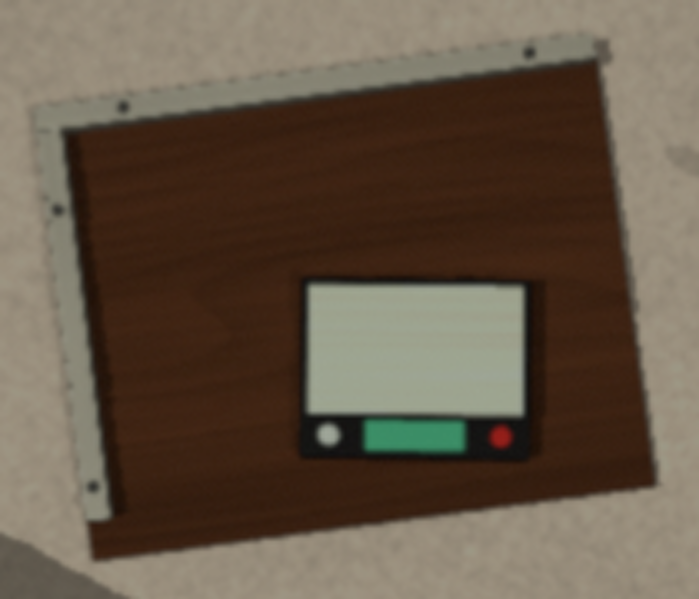

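The crop confirms the large black scale with its green strip. Its top corners in the crop are at (303,278), (532,280), (528,460) and (302,457). The inner stop corner is at (65,129). Now I fit the poses.

```bash
cat > h.py <<'E'
from station import *
import numpy as np, cv2
from scipy.optimize import least_squares
def proj(P,n="top"):
    c=camera_info(n); p=np.asarray(P)@np.array(c["R"]).T+c["t"]; s=p[:,:2]/p[:,2:]
    s=s*(1+c["k1"]*(s**2).sum(1,keepdims=True)); return s*c["K"][0,0]+c["K"][:2,2]
def place(v,L):
    L=np.asarray(L,float); c,s=np.cos(v[2]),np.sin(v[2])
    return np.c_[v[0]+c*L[:,0]-s*L[:,1], v[1]+s*L[:,0]+c*L[:,1], L[:,2]]
def fit(L,px,v0):
    r=least_squares(lambda v:(proj(place(v,L))-px).ravel(),v0); return r.x,np.abs(r.fun).reshape(-1,2).round(1)
def inb(b,p): # world xy -> board axes
    c,s=np.cos(b[2]),np.sin(b[2]); d=np.asarray(p)[:2]-b[:2]; return np.array([c*d[0]+s*d[1],-s*d[0]+c*d[1]])
SC=np.array([[.055,.07,.036],[.055,-.07,.036],[-.055,-.07,.036],[-.055,.07,.036]])
E
python3 - <<'E'
from h import *
up=lambda a:np.array(a)/3.33+[210,110]-0.35
Lb=[[-.145,.157,.012],[-.145,-.193,.012],[.12,.14,.03],[.12,-.19,.03],[-.12,.14,.03]]
b,e=fit(Lb,up([[94,559],[656,485],[65,129],[598,60],[110,518]]),[.45,0,.1]);print(b,e.tolist())
s,e=fit(SC,up([[303,278],[532,280],[528,460],[302,457]]),[.42,0,0]);print(s,e.tolist())
print("scale in board",inb(b,s),np.degrees(s[2]-b[2]),np.degrees(b[2]))
np.save("b.npy",b)
E
```

```text
[0.5272672  0.04193608 0.14914321] [[0.5, 0.8], [0.7, 1.0], [0.8, 0.6], [0.3, 0.9], [0.3, 0.3]]
[ 0.48107722 -0.02033822  0.0072648 ] [[0.4, 0.4], [0.3, 0.2], [1.0, 0.3], [0.9, 0.3]]
scale in board [-0.0549306  -0.05471956] -8.12903413813809 8.545276365454034
```

```bash
cat >> h.py <<'E'
from scipy.spatial.transform import Rotation as Ro
def goto(bx,by,z,dyaw): # target in board axes (m), tool yaw relative to board (deg); from measured pose
    b=np.load("b.npy"); o=get_obs(); R0=Ro.from_euler("xyz",o["eef_rot"])
    c,s=np.cos(b[2]),np.sin(b[2]); P=np.array([b[0]+c*bx-s*by,b[1]+s*bx+c*by,z])
    R1=Ro.from_euler("xyz",[-np.pi/2,0,b[2]+np.radians(dyaw)])
    print("turn",np.round(np.degrees((R0.inv()*R1).as_rotvec())/5,2),"shift cm",np.round(R0.inv().apply(P-o["ee_pos"])*100,2),"world",P.round(3))
def st():
    b=np.load("b.npy"); o=get_obs(); print("t",round(o["time_s"],2),"board xy",(inb(b,o["ee_pos"])*1000).round(1),"z",(o["ee_pos"][2]*1e3).round(1),"yaw-b",np.degrees(o["eef_rot"][2]-b[2]).round(2),"Fboard",inb(np.r_[0,0,b[2]],o["force"]).round(1),o["force"][2].round(1))
E
python3 -c "
from h import *
goto(-.155,-.05,.1,90)"
```

```text
turn [-0.   -6.97 -0.01] shift cm [-40.81  10.54 -35.55] world [ 0.381 -0.031  0.1  ]
```

Request:
{"op": "send_rows", "data": {
  "series": "0 -0.7 0 -4 0 -3.5 0.6;0 -1.4 0 -8 0 -7 0.6;0 -2.1 0 -11 0 -9.6 0.6;0 -2.8 0 -14 1 -12.2 0.6;0 -3.5 0 -17 2 -14.8 0.6;0 -4.2 0 -20 3 -17.4 0.6;0 -4.9 0 -23 4 -20 0.6;0 -5.6 0 -26 5 -22.6 0.6;0 -6.3 0 -29 6 -25.2 0.6;0 -6.97 0 -32 7 -27.8 0.6"
}}

```text
time_s: 0.93
ee_pos: [0.3472, 0.0957, 0.1389]
eef_rot: [-1.571, -0.0, 1.724]
force: [1.2, -0.1, 0.1]
grip_width: 0.0751
```

```bash
python3 -c "
from h import *
st();goto(-.155,-.05,.021,90)"
```

```text
t 0.93 board xy [-170.1   79.9] z 138.9 yaw-b 90.21 Fboard [ 1.1 -0.2] 0.1
turn [0.01 0.04 0.  ] shift cm [-13.    11.79  -1.46] world [ 0.381 -0.031  0.021]
```

Request:
{"op": "send_rows", "data": {
  "series": "0 0.04 0 -3 1 -0.4 0.6;0 0.04 0 -6 2 -0.8 0.6;0 0.04 0 -9 3 -1.2 0.6;0 0.04 0 -11.5 4.5 -1.4 0.6;0 0.04 0 -13 6.5 -1.4 0.6;0 0.04 0 -13 8.5 -1.4 0.6;0 0.04 0 -13 10 -1.4 0.6;0 0.04 0 -13 11.2 -1.4 0.6;0 0.04 0 -13 11.8 -1.4 0.6;0 0.04 0 -13 11.8 -1.4 0.6"
}}

```text
time_s: 1.77
ee_pos: [0.3798, -0.0288, 0.0203]
eef_rot: [-1.569, -0.001, 1.717]
force: [0.3, 0.9, 0.2]
grip_width: 0.0754
```

```bash
python3 -c "
from h import *
import cv2
st()
i=camera('scene')[:,:,::-1][180:380,220:460]
cv2.imwrite('pics/s1.png',cv2.resize(i,None,fx=3,fy=3,interpolation=cv2.INTER_CUBIC))"
```

```text
t 1.77 board xy [-156.3  -48. ] z 20.3 yaw-b 89.82 Fboard [0.5 0.9] 0.2
```

View pics/s1.png

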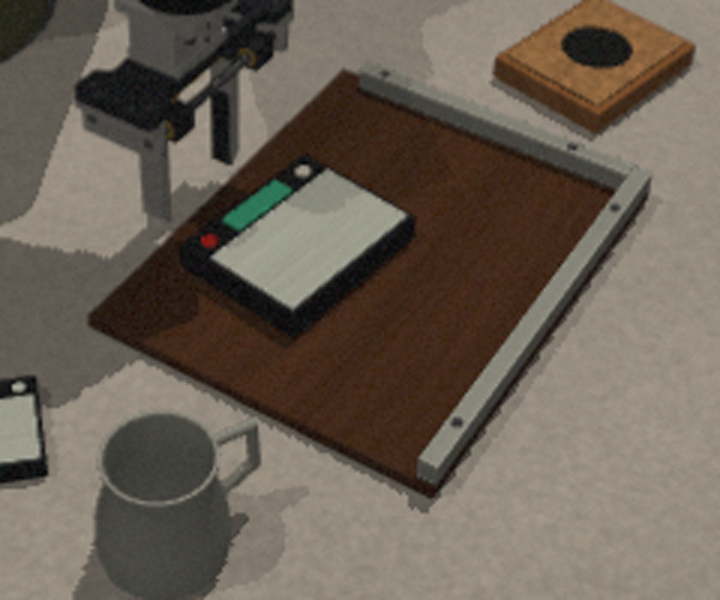

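The fingers (158,200) and (225,150) stand just behind the scale's near edge and clear of the board. Now I push towards the far stop.

Request:
{"op": "send_rows", "data": {
  "series": "0 0 0 0 0 -1 0.6;0 0 0 0 0 -2 0.6;0 0 0 0 0 -2.8 0.6;0 0 0 0 0 -3.5 0.6;0 0 0 0 0 -4.2 0.6;0 0 0 0 0 -4.9 0.6;0 0 0 0 0 -5.6 0.6;0 0 0 0 0 -6.3 0.6;0 0 0 0 0 -7 0.6;0 0 0 0 0 -7.5 0.6"
}}

```text
time_s: 2.65
ee_pos: [0.4553, -0.0178, 0.0211]
eef_rot: [-1.57, -0.0, 1.717]
force: [-6.0, -1.0, 3.8]
grip_width: 0.0752
```

```bash
python3 -c "
from h import *
st()"
```

```text
t 2.65 board xy [-80.1 -48.3] z 21.1 yaw-b 89.83 Fboard [-6.1 -0.1] 3.8
```

Request:
{"op": "send_rows", "data": {
  "series": "0 0 0 0 0 -0.6 0.6;0 0 0 0 0 -1.2 0.6;0 0 0 0 0 -1.8 0.6;0 0 0 0 0 -2.4 0.6;0 0 0 0 0 -3 0.6;0 0 0 0 0 -3.6 0.6;0 0 0 0 0 -4.2 0.6;0 0 0 0 0 -4.8 0.6;0 0 0 0 0 -5.4 0.6;0 0 0 0 0 -5.8 0.6"
}}

```text
time_s: 3.48
ee_pos: [0.5129, -0.0094, 0.0212]
eef_rot: [-1.571, 0.0, 1.717]
force: [-4.2, -0.4, 1.5]
grip_width: 0.0754
```

```bash
python3 -c "
from h import *
import cv2
st()
i=camera('scene')[:,:,::-1][180:380,220:460]
cv2.imwrite('pics/s2.png',cv2.resize(i,None,fx=3,fy=3,interpolation=cv2.INTER_CUBIC))"
```

```text
t 3.48 board xy [-21.9 -48.7] z 21.2 yaw-b 89.82 Fboard [-4.2  0.2] 1.5
```

View pics/s2.png

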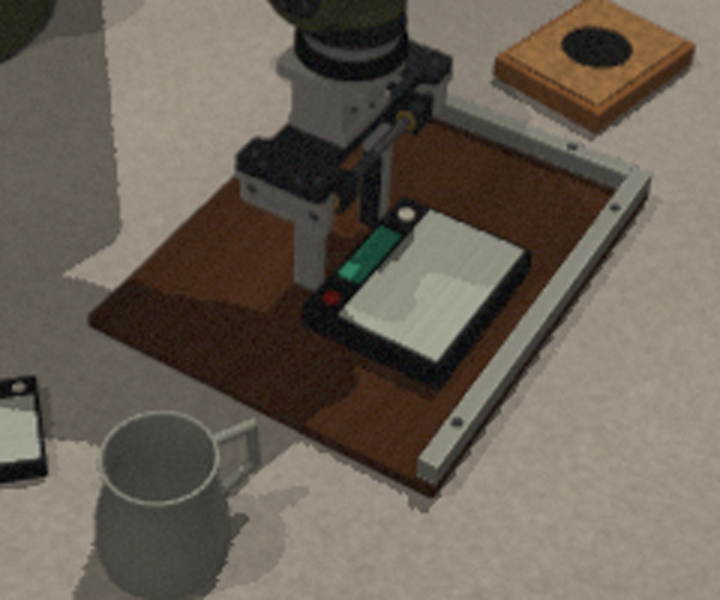

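The scale is squared to the fingers and flat, about 2 cm short of the far stop.

Request:
{"op": "send_rows", "data": {
  "series": "0 0 0 0 0 -0.4 0.6;0 0 0 0 0 -0.8 0.6;0 0 0 0 0 -1.1 0.6;0 0 0 0 0 -1.3 0.6;0 0 0 0 0 -1.5 0.6;0 0 0 0 0 -1.6 0.6;0 0 0 0 0 -1.7 0.6;0 0 0 0 0 -1.8 0.6;0 0 0 0 0 -1.9 0.6;0 0 0 0 0 -2 0.6"
}}

```text
time_s: 4.37
ee_pos: [0.5319, -0.0066, 0.0212]
eef_rot: [-1.571, -0.0, 1.717]
force: [-3.2, -0.4, 0.5]
grip_width: 0.0751
```

Request:
{"op": "send_rows", "data": {
  "series": "0 0 0 0 0 -0.05 0.6;0 0 0 0 0 -0.1 0.6;0 0 0 0 0 -0.15 0.6;0 0 0 0 0 -0.2 0.6;0 0 0 0 0 -0.25 0.6;0 0 0 0 0 -0.3 0.6;0 0 0 0 0 -0.3 0.6;0 0 0 0 0 -0.3 0.6;0 0 0 0 0 -0.3 0.6;0 0 0 0 0 -0.3 0.6"
}}

```text
time_s: 5.2
ee_pos: [0.5341, -0.0063, 0.0212]
eef_rot: [-1.569, -0.0, 1.717]
force: [-9.8, -1.1, 5.9]
grip_width: 0.0748
```

```bash
python3 -c "
from h import *
st()"
```

```text
t 5.2 board xy [ -0.4 -48.7] z 21.2 yaw-b 89.83 Fboard [-9.9  0.3] 5.9
```

Request:
{"op": "send_rows", "data": {
  "series": "0 0 0 0 0 -0.05 0.6;0 0 0 0 0 -0.1 0.6;0 0 0 0 0 -0.1 0.6;0 0 0 0 0 -0.15 0.6;0 0 0 0 0 -0.15 0.6;0 0 0 0 0 -0.15 0.6;0 0 0 0 0 -0.15 0.6;0 0 0 0 0 -0.15 0.6;0 0 0 0 0 -0.15 0.6;0 0 0 0 0 -0.15 0.6"
}}

```text
time_s: 6.03
ee_pos: [0.5342, -0.0063, 0.0212]
eef_rot: [-1.565, -0.0, 1.717]
force: [-20.1, -5.2, 14.5]
grip_width: 0.0753
```

```bash
python3 -c "
from h import *
st(); print(get_obs()['moment'])"
```

```text
t 6.03 board xy [ -0.3 -48.8] z 21.2 yaw-b 89.83 Fboard [-20.6  -2.2] 14.5
[-0.77851994  3.9450981   0.09951878]
```

Request:
{"op": "send_rows", "data": {
  "series": "0 0 0 0 0 1 0.6;0 0 0 0 0 2 0.6;0 0 0 0 -3 2 0.6;0 0 0 0 -6 2 0.6;0 1.3 0 -2 -8 1 0.1;0 2.6 0 -4 -8 0 0.1;0 3.9 0 -6 -8 -1.5 0.1;0 5.2 0 -8 -8 -3 0.1;0 6.5 0 -10 -8 -4.5 0.1;0 7.8 0 -11 -8 -6 0.1"
}}

```text
time_s: 6.87
ee_pos: [0.6131, -0.1081, 0.1015]
eef_rot: [-1.573, -0.001, 1.029]
force: [-0.8, -0.6, 0.2]
grip_width: 0.052
```

```bash
python3 -c "
from h import *
st();goto(.062,-.160,.1,0)"
```

```text
t 6.87 board xy [  62.6 -161.2] z 101.5 yaw-b 50.42 Fboard [-0.8 -0.5] 0.2
turn [ 0.02 10.08  0.02] shift cm [0.05 0.15 0.12] world [ 0.612 -0.107  0.1  ]
```

Request:
{"op": "send_rows", "data": {
  "series": "0 1.3 0 0 0 0 0.1;0 2.6 0 0 0 0 0.1;0 3.9 0 0 0 0 0.1;0 5.2 0 0 0 0 0.1;0 6.5 0 0 0 0 0.1;0 7.8 0 0 0 0 0.1;0 9.1 0 0 0 0 0.1;0 10.08 0 0 0 0 0.1;0 10.08 0 0 0 0 0.1;0 10.08 0 0 0 0 0.1"
}}

```text
time_s: 7.7
ee_pos: [0.6121, -0.1061, 0.1014]
eef_rot: [-1.571, -0.001, 0.159]
force: [-0.6, -0.7, 0.4]
grip_width: 0.0517
```

```bash
python3 -c "
from h import *
import cv2
st();goto(.062,-.160,.021,0)
i=camera('scene')[:,:,::-1][180:380,220:460]
cv2.imwrite('pics/s3.png',cv2.resize(i,None,fx=3,fy=3,interpolation=cv2.INTER_CUBIC))"
```

```text
t 7.7 board xy [  61.9 -159. ] z 101.4 yaw-b 0.58 Fboard [-0.7 -0.6] 0.4
turn [0.   0.12 0.01] shift cm [ 0.    8.04 -0.1 ] world [ 0.612 -0.107  0.021]
```

View pics/s3.png

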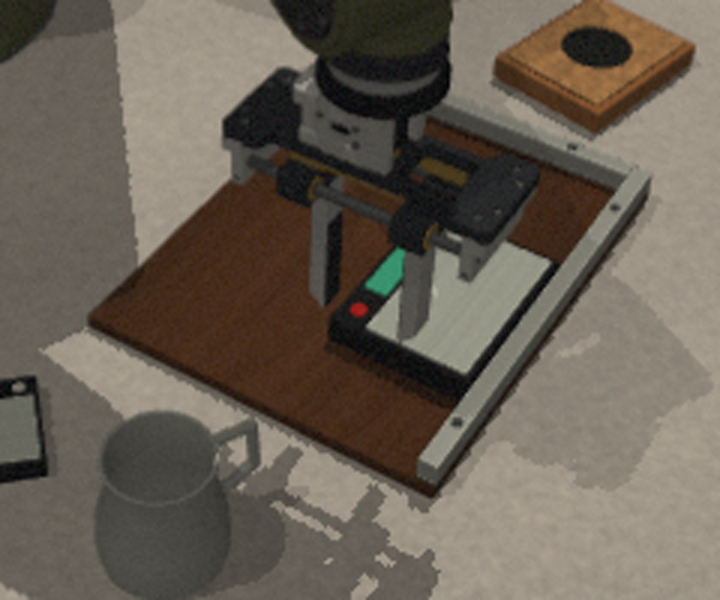

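The scale's far edge runs along the far stop and it lies flat. Before descending I check that the fingers clear its right side.

```bash
python3 -c "
from h import *
b=np.load('b.npy')
for y in(-.135,-.13,-.125,-.12,-.115):print(y,((proj(place(b,[[.01,y,.036],[.12,y,.036]]),'scene')-[220,180])*3).round().tolist())"
```

```text
-0.135 [[312.0, 330.0], [455.0, 398.0]]
-0.13 [[316.0, 326.0], [459.0, 393.0]]
-0.125 [[320.0, 322.0], [462.0, 388.0]]
-0.12 [[324.0, 317.0], [466.0, 384.0]]
-0.115 [[328.0, 313.0], [469.0, 379.0]]
```

Request:
{"op": "send_rows", "data": {
  "series": "0 0.12 0 0 2.5 0 0.1;0 0.12 0 0 5 0 0.1;0 0.12 0 0 7 0 0.1;0 0.12 0 0 8 0 0.1;0 0.12 0 0 8 0.3 0.1;0 0.12 0 0 8 1 0.1;0 0.12 0 0 8 2 0.1;0 0.12 0 0 8 3 0.1;0 0.12 0 0 8 3.7 0.1;0 0.12 0 0 8 4.4 0.1"
}}

```text
time_s: 8.58
ee_pos: [0.6055, -0.0621, 0.0226]
eef_rot: [-1.572, -0.002, 0.147]
force: [0.0, -5.5, 4.1]
grip_width: 0.0517
```

```bash
python3 -c "
from h import *
st();goto(.062,-.01,.021,0)"
```

```text
t 8.58 board xy [  61.9 -114.5] z 22.6 yaw-b -0.13 Fboard [-0.8 -5.5] 4.1
turn [ 0.02 -0.03  0.03] shift cm [-1.000e-02  1.400e-01  1.045e+01] world [0.59  0.041 0.021]
```

Request:
{"op": "send_rows", "data": {
  "series": "0 0 0 0 0 0.6 0.1;0 0 0 0 0 1.2 0.1;0 0 0 0 0 1.8 0.1;0 0 0 0 0 2.4 0.1;0 0 0 0 0 3 0.1;0 0 0 0 0 3.6 0.1;0 0 0 0 0 4.2 0.1;0 0 0 0 0 4.8 0.1;0 0 0 0 0 5.4 0.1;0 0 0 0 0 6 0.1"
}}

```text
time_s: 9.42
ee_pos: [0.5966, -0.0033, 0.0225]
eef_rot: [-1.572, -0.002, 0.147]
force: [-1.4, -7.5, 5.5]
grip_width: 0.0517
```

```bash
python3 -c "
from h import *
st();goto(.062,-.01,.021,0)"
```

```text
t 9.42 board xy [ 61.9 -55.1] z 22.5 yaw-b -0.14 Fboard [-2.5 -7.2] 5.5
turn [ 0.02 -0.03  0.02] shift cm [0.   0.14 4.51] world [0.59  0.041 0.021]
```

Request:
{"op": "send_rows", "data": {
  "series": "0 0 0 0 0 0.6 0.1;0 0 0 0 0 1.2 0.1;0 0 0 0 0 1.8 0.1;0 0 0 0 0 2.3 0.1;0 0 0 0 0 2.8 0.1;0 0 0 0 0 3.2 0.1;0 0 0 0 0 3.6 0.1;0 0 0 0 0 3.9 0.1;0 0 0 0 0 4.1 0.1;0 0 0 0 0 4.2 0.1"
}}

```text
time_s: 10.25
ee_pos: [0.5904, 0.0383, 0.0224]
eef_rot: [-1.572, -0.001, 0.147]
force: [-1.9, -6.8, 5.5]
grip_width: 0.0518
```

Request:
{"op": "send_rows", "data": {
  "series": "0 0 0 0 0 0.05 0.1;0 0 0 0 0 0.1 0.1;0 0 0 0 0 0.15 0.1;0 0 0 0 0 0.2 0.1;0 0 0 0 0 0.25 0.1;0 0 0 0 0 0.3 0.1;0 0 0 0 0 0.3 0.1;0 0 0 0 0 0.3 0.1;0 0 0 0 0 0.3 0.1;0 0 0 0 0 0.3 0.1"
}}

```text
time_s: 11.08
ee_pos: [0.5899, 0.041, 0.0223]
eef_rot: [-1.572, -0.001, 0.147]
force: [-1.3, -7.2, 5.4]
grip_width: 0.0517
```

```bash
python3 -c "
from h import *
st()"
```

```text
t 11.08 board xy [ 61.8 -10.2] z 22.3 yaw-b -0.14 Fboard [-2.3 -6.9] 5.4
```

Request:
{"op": "send_rows", "data": {
  "series": "0 0 0 0 0 0.05 0.1;0 0 0 0 0 0.1 0.1;0 0 0 0 0 0.15 0.1;0 0 0 0 0 0.15 0.1;0 0 0 0 0 0.2 0.1;0 0 0 0 0 0.2 0.1;0 0 0 0 0 0.25 0.1;0 0 0 0 0 0.25 0.1;0 0 0 0 0 0.25 0.1;0 0 0 0 0 0.25 0.1"
}}

```text
time_s: 11.92
ee_pos: [0.5898, 0.0426, 0.0224]
eef_rot: [-1.573, -0.002, 0.147]
force: [0.5, -12.6, 5.1]
grip_width: 0.0515
```

```bash
python3 -c "
from h import *
st()"
```

```text
t 11.92 board xy [62.  -8.6] z 22.4 yaw-b -0.14 Fboard [ -1.4 -12.5] 5.1
```

Request:
{"op": "send_rows", "data": {
  "series": "0 0 0 0 0 0.05 0.1;0 0 0 0 0 0.1 0.1;0 0 0 0 0 0.15 0.1;0 0 0 0 0 0.15 0.1;0 0 0 0 0 0.15 0.1;0 0 0 0 0 0.15 0.1;0 0 0 0 0 0.15 0.1;0 0 0 0 0 0.15 0.1;0 0 0 0 0 0.15 0.1;0 0 0 0 0 0.15 0.1"
}}

```text
time_s: 12.75
ee_pos: [0.59, 0.0429, 0.0224]
eef_rot: [-1.575, -0.002, 0.147]
force: [3.5, -21.2, 2.7]
grip_width: 0.0515
```

```bash
python3 -c "
from h import *
st()"
```

```text
t 12.75 board xy [62.2 -8.4] z 22.4 yaw-b -0.14 Fboard [  0.3 -21.5] 2.7
```

The left side is firmly seated. Next is a final reseat push towards the far stop.

Request:
{"op": "send_rows", "data": {
  "series": "0 0 0 0 0 -1 0.1;0 0 0 0 0 -2 0.1;0 0 0 0 -3 -2 0.1;0 0 0 0 -6 -2 0.1;0 -1.3 0 -2 -8 -1 0.1;0 -2.6 0 -4 -8 0 0.3;0 -3.9 0 -6 -8 1.5 0.3;0 -5.2 0 -8 -8 3 0.3;0 -6.5 0 -9.5 -8 4.5 0.3;0 -7.8 0 -10 -8 6 0.3"
}}

```text
time_s: 13.58
ee_pos: [0.4794, 0.0905, 0.1015]
eef_rot: [-1.57, -0.0, 0.832]
force: [0.3, 0.5, -1.1]
grip_width: 0.061
```

Request:
{"op": "send_rows", "data": {
  "series": "0 -1.3 0 0 0 0 0.3;0 -2.6 0 0 0 0 0.3;0 -3.9 0 0 0 0 0.3;0 -5.2 0 0 0 0 0.3;0 -6.5 0 0 0 0 0.3;0 -7.8 0 0 0 0 0.3;0 -9.1 0 0 0 0 0.3;0 -10.2 0 0 0 0 0.3;0 -10.2 0 0 0 0 0.3;0 -10.2 0 0 0 0 0.3"
}}

```text
time_s: 14.42
ee_pos: [0.4813, 0.0901, 0.1013]
eef_rot: [-1.571, -0.0, 1.714]
force: [-0.7, -0.4, -0.7]
grip_width: 0.0613
```

```bash
python3 -c "
from h import *
import cv2
st();goto(-.035,.062,.021,90)
i=camera('scene')[:,:,::-1][160:340,260:460]
cv2.imwrite('pics/s4.png',cv2.resize(i,None,fx=3.3,fy=3.3,interpolation=cv2.INTER_CUBIC))"
```

```text
t 14.42 board xy [-38.3  54.5] z 101.3 yaw-b 89.64 Fboard [-0.7 -0.3] -0.7
turn [ 0.   -0.07  0.  ] shift cm [ 0.75  8.04 -0.33] world [0.483 0.098 0.021]
```

View pics/s4.png

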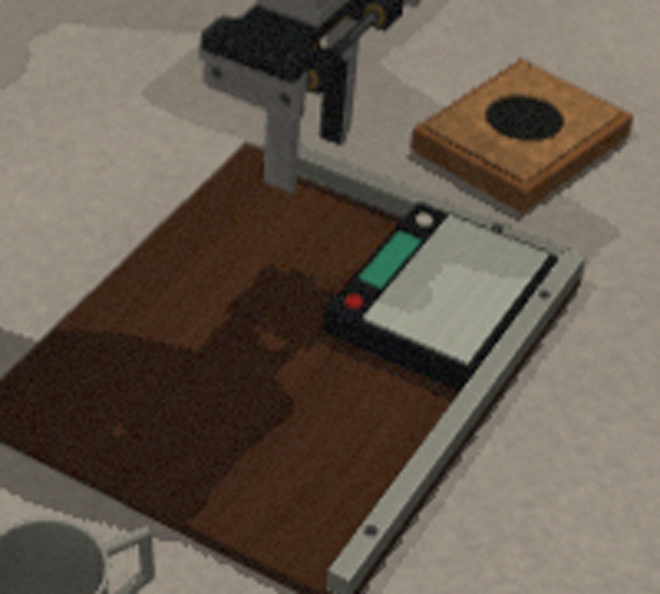

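The scale appears home in the corner, with its far edge along the bar and its left edge at the left bar. I'll make a light confirming push.

Request:
{"op": "send_rows", "data": {
  "series": "0 -0.07 0 0.7 2.5 0 0.3;0 -0.07 0 0.7 5 0 0.3;0 -0.07 0 0.7 7 0 0.3;0 -0.07 0 0.7 8 0 0.3;0 -0.07 0 0.7 8 -0.8 0.3;0 -0.07 0 0.7 8 -1.6 0.3;0 -0.07 0 0.7 8 -2.4 0.3;0 -0.07 0 0.7 8 -3 0.3;0 -0.07 0 0.7 8 -3.4 0.3;0 -0.07 0 0.7 8 -3.6 0.3"
}}

```text
time_s: 15.3
ee_pos: [0.5169, 0.1023, 0.0218]
eef_rot: [-1.572, 0.0, 1.723]
force: [-0.6, 0.4, -0.7]
grip_width: 0.0608
```

Request:
{"op": "send_rows", "data": {
  "series": "0 0 0 0 0 -0.05 0.3;0 0 0 0 0 -0.1 0.3;0 0 0 0 0 -0.15 0.3;0 0 0 0 0 -0.2 0.3;0 0 0 0 0 -0.25 0.3;0 0 0 0 0 -0.3 0.3;0 0 0 0 0 -0.3 0.3;0 0 0 0 0 -0.3 0.3;0 0 0 0 0 -0.3 0.3;0 0 0 0 0 -0.3 0.3"
}}

```text
time_s: 16.13
ee_pos: [0.5177, 0.1024, 0.0212]
eef_rot: [-1.568, 0.0, 1.723]
force: [-8.8, -2.2, 7.7]
grip_width: 0.061
```

```bash
python3 -c "
from h import *
st()"
```

```text
t 16.13 board xy [-0.5 61.2] z 21.2 yaw-b 90.17 Fboard [-9.1 -0.8] 7.7
```

Request:
{"op": "send_rows", "data": {
  "series": "0 0 0 0 0 -0.05 0.3;0 0 0 0 0 -0.1 0.3;0 0 0 0 0 -0.15 0.3;0 0 0 0 0 -0.15 0.3;0 0 0 0 0 -0.15 0.3;0 0 0 0 0 0.5 0.3;0 0 0 0 0 1.5 0.3;0 0 0 0 0 3 0.3;0 0 0 0 -3 5 0.3;0 0 0 0 -6 7 0.3"
}}

```text
time_s: 16.97
ee_pos: [0.4479, 0.0918, 0.0806]
eef_rot: [-1.567, -0.0, 1.723]
force: [-0.0, 0.1, 0.6]
grip_width: 0.0608
```

Request:
{"op": "send_rows", "data": {
  "series": "0 0 0 3 -2 2 0.3;0 0 0 6 -4 4 0.3;0 0 0 9 -6 5 0.3;0 0 0 12 -8 6 0.3;0 0 0 15 -8 6 0.3;0 0 0 18 -8 6 0.3;0 0 0 18 -8 6 0.3;0 0 0 18 -8 6 0.3;0 0 0 18 -8 6 0.3;0 0 0 18 -8 6 0.3"
}}

```text
time_s: 17.8
ee_pos: [0.3633, 0.26, 0.1611]
eef_rot: [-1.571, 0.0, 1.722]
force: [-0.4, -0.5, -0.5]
grip_width: 0.0609
```

```bash
python3 -c "
from h import *
import cv2
st()
i=camera('top')[:,:,::-1]
cv2.imwrite('pics/top9.png',i)
i=i[110:290,120:360]
cv2.imwrite('pics/t5.png',cv2.resize(i,None,fx=3.33,fy=3.33,interpolation=cv2.INTER_CUBIC))"
```

```text
t 17.8 board xy [-129.7  240. ] z 161.1 yaw-b 90.11 Fboard [-0.4 -0.4] -0.5
```

View pics/t5.png

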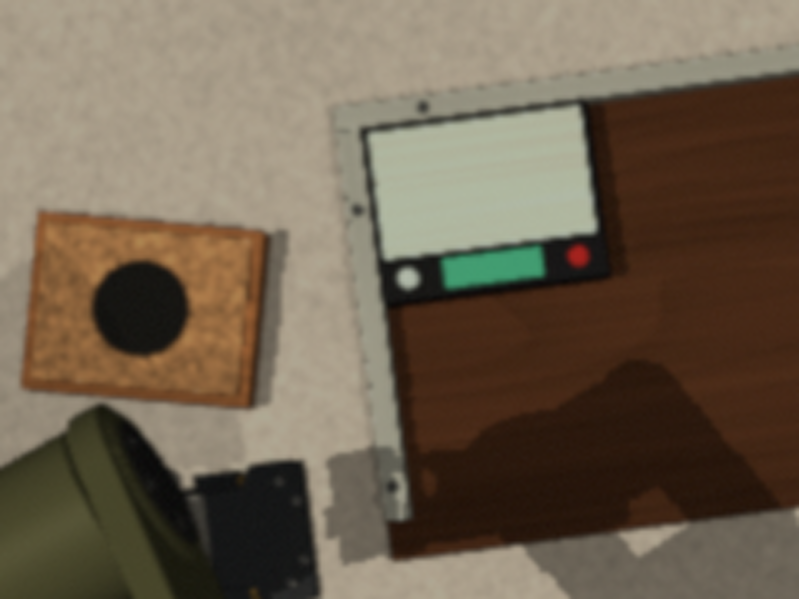

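The scale's edges lie against both bars with no gap visible, its top corners at (363,129), (585,103), (611,272) and (390,303). The pad looks unmoved. I run a numeric check of the scale pose, pad and pitcher before handing in.

Run:
```python
from h import *
b=np.load("b.npy")
s,e=fit(SC,np.array([[363,129],[585,103],[611,272],[390,303]])/3.33+[120,110]-.35,[.58,.12,.15])
print(inb(b,s),np.degrees(s[2]-b[2]),e.max())
A,B=[cv2.imread(f"pics/{n}.png") for n in("top0","top9")]
for n,(y0,y1,x0,x1) in dict(pad=(165,240,120,208),pitcher=(140,195,420,495)).items():
    t=A[y0:y1,x0:x1]; r=cv2.matchTemplate(B[y0-8:y1+8,x0-8:x1+8],t,cv2.TM_CCOEFF_NORMED); m=cv2.minMaxLoc(r); print(n,m[1],np.array(m[3])-8)
```

```text
[0.06363254 0.06956831] 0.5678294002067829 1.9
pad 0.9088025689125061 [0 0]
pitcher 0.9997773766517639 [0 0]
```

```bash
python3 -c "
from station import *
hand_in()"
```

```text
the job is handed in; nothing more can be done
```

The black scale is home in the far left corner, flat on the board, and I handed the job in at about 18 s. I pushed it square to the far stop with two fingers, slid it along that stop to the left stop, then gave it a light confirming push and backed the arm clear.

- **Position:** the last image fit puts the scale at (63.6, 69.6) mm in the board's axes, turned 0.6° from square. Home is (65, 70), and the fit itself is only good to about 2 mm.
- **Seating:** each seating push rose to about 20 N, with the fingers moving 0.3 mm or less at the end. The confirming push met resistance at the same spot to within 0.2 mm. The last picture shows no gap at either bar.
- **Pad and pitcher:** neither shows any shift in the top images (0 px). The pad's match was weaker, 0.91 against nearly 1.00 for the pitcher. I put that down to the arm's shadow.
- **Failed checks:** none failed or disagreed.

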